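Load the serum tank in its clamp dock and lock the jaw

ROBOT

A 6-joint arm with a two-finger parallel gripper is mounted at the origin on the work surface. World frame = base frame: x ahead of the robot, y to its left, z up, the work surface at z = 0. Lengths are in m, angles in rad, forces in N, time in s.
With the tool pointing down it reaches from about 0.25 to 0.775 m from the base axis. Payload 4 kg.
Tool frame: the origin (TCP) lies midway between the tips of the shut fingers; the grasp point (between the pads) lies 19 mm behind it; z points along the fingers, y is the line along which they close (so a half turn about z gives the same grasp; the last joint's range is limited). The gripper opens to 94 mm and grips with 3 to 60 N. Pads are 16 mm wide; open, the fingers measure 119 mm over their backs; the gripper's body (75 mm by 177 mm) begins 78 mm behind the grasp point.
Start: joints at [-1.265, 0.087, 1.371, -0, 1.684, -0.103], TCP at [0.219, -0.505, 0.206] pointing down, gripper open.
Joint ranges: [-3.1, 3.1], [-0.76, 2.03], [0.27, 2.55], [-1.08, 4.22], [0.17, 2.65], [-2.57, 2.57]. Speed limits (rad/s): [2.79, 2.79, 3.14, 3.14, 3.14, 3.14].

INTERFACE

Orientations are given as a rotation vector (axis times angle).
In Python, from workcell import readout, capture, calibration, finish_job, spotter gives the robot as it stands.
- The arm moves only by the tool drive_tool, never from a script. Its argument "targets" is text: rows parted by semicolons, each of 5 numbers parted by spaces: the opening, from -1 (shut) to 1 (fully open), then the shift along the tool's x, y, z in units of 30 mm (1.0 is 30 mm), then the turn about the tool's z in units of 5 degrees (1.0 is 5 degrees). A call has 1 to 10 rows; each row shifts and turns the commanded pose from where the row before left it, along the tool's axes as they then stand; what a row does not reach is not made up. A row lasts 1/10 s, in which the tool goes at most 50 mm and 8.59 degrees, less where a joint would pass 70% of its speed; a pose out of reach is approached as far as the arm can. A call is refused whole if a number of a shift passes 1 or a number of a turn 1, either way. A call with a gripper value outside its range is refused whole. The fingers move at their own pace and stop on an object; the grip force is fixed at half the most. Time passes only in rows, so rows that do not move let the fingers close. It gives the time, the measured TCP pose, the force, the opening and the grip force at its end, in the units of the state.
- readout.get_state(): the state, without advancing time (a new reading comes with each control period).
- capture(name): name is "scene" or "top" or "wrist"; returns (picture, depth): 420x560x3 uint8, red, green, blue; 420x560 float32, m along the optical axis (not along the pixel's ray), 0 where there is no reading.
- calibration(name): a dict with "fovy" (degrees; the focal length in pixels is half the picture's height over the tangent of half this angle, whatever the lens; pixels are square), "cx", "cy" (the principal point, pixels), "k1" (the pictures are not rectified: a ray, as slopes to the right and down, at radius r is drawn at 1 + k1 r^2 times it, then the intrinsics apply), "pose" (4x4, takes a point from camera to world coordinates). Camera axes: x right, y down, z forward; pixel columns grow to the right and rows downward; lengths in m; the calibration is good to about 2 mm. A picture is of the moment at which its call begins: read the wrist's pose just before it. calibration takes no time and is no camera call; for the wrist camera it gives the pose at the moment of the call.
- finish_job(): hands the job in; it is judged then, once.
Trained networks look in the newest picture that a camera, given by its name, has taken for a name from the list of things; names that differ only in an ending like _2 or _b are one class to them, and where a whole thing is asked for, a point or a joint stands for the part that bears it (a point fixed in the world has none). Each returns a list of dicts, best first, with "conf" (0 to 1); they miss things now and then, are a little off and sometimes report something else, mostly with a low value. They report only what shows in the picture. A call takes as long as a camera call.
- spotter.masks_of(camera, thing): "mask" (420x560 bool, what is visible of it) and "location" ([column, row] in pixels, amid what is visible of it).
- spotter.spot_point(camera, thing): "location" ([column, row] in pixels: a listed point, or the origin of a listed thing).
The state is a dict: "t": time; "joint_positions": joint angles; "joint_velocities": joint speeds; "tau": joint torques, N m; "position": TCP position; "tool_rot": TCP orientation; "force": force on the tool from outside, world axes, zero at the start; "ft_torque": the same for the moment, N m; "finger_gap": opening from 0.0 (shut) to 1.0 (fully open); "finger_force": force on a finger pad.
Only numpy, scipy, OpenCV 4.12 (cv2) and the standard library are available. Lean on these libraries where they do the work, as an engineer would, in place of code of your own. Each camera call takes 0.05 s, during which the arm holds its last target. There are 200 camera calls.

TASK

Move the clear serum tank from its storage rack into the clamp dock, standing upright in the nest with its narrow ends towards jaw and stop; the jaw must first be slid open. Then slide the jaw up by its knob until the tank is against the end stop and the sprung pad is pressed about half-way in (about 4 N), and turn the knob clockwise until it is tight, so that the tank stays gripped like that when you let go. Do not tip the tank, squeeze it hard or disturb the other things on the table.

Things in the scene. Friction and masses are not known exactly. Their poses are not given: they have to be found in the camera images.
- jar: Serum tank: closed clear plastic box, pale lid and base, 42 (its x) by 62 (its y) by 70 mm tall, about 0.16 kg (varies); the aluminium disc on the lid is only 2 mm high, too low to grip. Origin: centre of its underside, z up. It starts upright in the rack, its y along the rack's y. A half turn about z makes no difference.
- rack: White storage rack, fixed. Base 80 (x) by 90 (y) by 8 mm, origin under its centre. Two walls 6 mm thick, 70 mm long in y, inner faces at x = +-23.5 mm, tops 86 mm above the table, hide the tank's broad faces and stand above its lid. Here the tank can be gripped only across its narrow ends (62 mm, closing along y).
- dock: White clamp dock, fixed. Base 90 (x) by 180 (y) by 8 mm, origin under its centre. The jaw slides along y at its -y end. At the +y end an upright stop plate, 60 mm wide, top 86 mm above the table, looks to -y; its face lies anywhere from y = 65 to 75 mm, not reported: feel for it.
- nest (a point): Middle of the dock's nest floor where the tank shall stand, 8 mm above the table, axes as the dock's, at dock y = 30 mm. Lips 6 mm high at x = +-26 mm bound it. Jaw fully open, the gap from pad to stop is 71 to 81 mm: no room for fingers at the tank's ends, so set it in held across its broad faces (42 mm, closing along x), its y along the dock's y, centred at nest y = 0.
- rest (a point): A point of the free table top (z = 0) between the robot and the fixtures, always at x = 0.44, y = 0; clear for 60 mm around. Rack and dock do not allow the same grip, so the tank is put down, for instance here, and taken again the other way.
- carriage (a joint): Jaw carriage, m: 0 = fully open (end of travel), growing as it slides to the dock's +y, up to 0.040. Starts at 0.020 to 0.034, clamp loose, so the tank does not fit until it is slid open. Loose, it slides at about 0.6 N, and the pad's spring pushes it back if let go. Jaw plate 60 mm wide, top 82 mm above the table. Knob axis at dock x = 0, y = -0.054 + carriage.
- pad_face: Rubber pad on the jaw, 46 mm wide, 64 mm tall. Origin: centre of the face that meets the tank, 50 mm above the table, at dock y = -0.006 + carriage when not pressed. Sprung: yields up to 8 mm to -y at 1 N per mm, then is hard. Right is half-way in, 4 mm or 4 N on the tank; 2.5 to 5.5 N must remain after letting go; 20 N is too much at any time.
- clamp (a joint): Knob angle, rad: 0 loose, growing clockwise seen from above, hard end at 1.8. Starts at 0 to 0.35. Friction 0.08 N m; bites from about 0.7, torque then rising slowly to 0.2 N m; tight from 1.2; stays where left. At 0 the bar lies along the dock's y.
- clamp_grip (a point): Centre of the knob's bar, on the turning axis, 106 mm above the table; z up, y along the bar. Aluminium bar 46 mm long, 12 thick, 20 tall, on a spindle 16 mm across; 16 mm below the bar a round collar 36 mm across, top 80 mm above the table. Grip from above across the 12 mm; the jaw can be slid by it while held.
- serum: Bystander: amber bottle 48 mm across, 130 mm tall, standing. Origin at its underside.
- dish: Bystander: white ceramic bowl 90 mm across, 35 mm tall. Origin at its underside.
- cream: Bystander: low cream pot 64 mm across, 50 mm tall, aluminium lid. Origin at its underside.

How it is judged:
At the end, for the whole second after the job is handed in: The tank stands upright (within 0.06 rad) and at rest on the dock's nest floor, within 8 mm of the nest's middle line and 0.12 rad of straight, against the end stop; the knob is turned to more than 1.1 rad, and the pad still presses on the tank with 2.5 to 5.5 N with everything let go (x of jar in the frame of dock between -0.008 and 0.008 m and y of jar in the frame of dock between 0.03 and 0.048 m and z of jar in the frame of dock below 0.012 m and angle between jar's own z axis and vertical below 0.06 rad and angle between the y axis of jar and the y axis of dock, either way round below 0.12 rad and contact force between pad_face and jar between 2.5 and 5.5 N and value of joint clamp above 1.1 rad and linear speed of jar below 0.01 m/s); the robot touches nothing.
It fails at once if the tank is squeezed by the pad with more than 20 N (contact force between pad_face and jar above 20 N).
It fails at once if the tank is tipped over (more than 0.7 rad) (angle between jar's own z axis and vertical above 0.7 rad).
It fails at once if a bystander (bottle, bowl or pot) is moved more than 20 mm (distance of any of serum, dish, cream from where it was at the start of the episode above 0.02 m).
It also fails if it takes over 72 s, if anything falls off the work surface, if the arm or the gripper's body presses on something with over 40 N, if the wrist force passes 120 N, or if a joint passes its speed limit or range.

## Working session

There is one attempt and no reset: what is moved stays moved. The work goes in short steps, Python scripts to look and compute and a tool call to move; the robot and the scene stay as the last step left them, time stands still between calls to the robot, and variables do not carry over. Pictures are saved under pics/ and viewed, at most 10 in all, crops included, and the job is handed in when it is done.

Besides the shell and the picture viewer there is one more tool, called after "Call:" as name(argument=value, ...) on one line, values as JSON. drive_tool: Moves the arm, as the interface text tells. Its arguments: {"type":"object","properties":{"targets":{"type":"string"}},"required":["targets"]}

```bash
ls; mkdir -p pics; cat > h.py <<'E'
import numpy as np, cv2
from workcell import readout, capture, calibration, finish_job, spotter
from scipy.spatial.transform import Rotation as R
def rays(c,uv):
    f=210/np.tan(np.radians(c['fovy'])/2)
    d=(np.atleast_2d(uv).astype(float)-[c['cx'],c['cy']])/f
    u=d.copy()
    for _ in range(20): u=d/(1+c['k1']*(u**2).sum(1,keepdims=True))
    return np.c_[u,np.ones(len(u))]
def cloud(c,uv,z):
    p=rays(c,uv)*np.asarray(z)[:,None]; T=np.array(c['pose']); return p@T[:3,:3].T+T[:3,3]
def atz(c,uv,z):
    T=np.array(c['pose']); d=rays(c,uv)@T[:3,:3].T; return T[:3,3]+d*((z-T[2,3])/d[:,2])[:,None]
def save(n,im): cv2.imwrite('pics/'+n,im[:,:,::-1])
E
cat > a.py <<'E'
from h import *
s=readout.get_state(); print({k:np.round(v,3) for k,v in s.items()})
for n in ['top','scene']:
    im,d=capture(n); c=calibration(n); save(n+'0.png',im); print(n,np.round(c['pose'],3).tolist(),c['fovy'])
    np.savez(n+'0.npz',im=im,d=d)
    for th in ['jar','rack','dock','carriage','clamp','serum','dish','cream']:
        for m in spotter.masks_of(n,th)[:2]:
            k=m['mask']&(d>0); v,u=np.nonzero(k)
            if len(u)==0: continue
            p=cloud(c,np.c_[u,v],d[k]); print(th,round(m['conf'],2),m['location'],len(u),'med',np.median(p,0).round(3),'lo',np.percentile(p,2,axis=0).round(3),'hi',np.percentile(p,98,axis=0).round(3))
    for th in ['jar','rack','dock','nest','clamp_grip','pad_face']:
        for m in spotter.spot_point(n,th)[:1]:
            z={'nest':.008,'clamp_grip':.106,'pad_face':.05,'jar':.008}.get(th,0)
            print('pt',th,round(m['conf'],2),m['location'],atz(c,m['location'],z).round(4))
E
python3 a.py
```

```text
pics
{'t': np.float64(0.0), 'joint_positions': array([-1.265,  0.088,  1.372, -0.   ,  1.684, -0.103]), 'joint_velocities': array([-0.   , -0.001,  0.   ,  0.001,  0.001, -0.   ]), 'tau': array([ 1.0000e-03, -3.4018e+01, -3.0243e+01,  7.2000e-02,  3.3000e-02,
       -0.0000e+00]), 'position': array([ 0.218, -0.504,  0.204]), 'tool_rot': array([-3.074, -0.637,  0.   ]), 'force': array([-1.001,  0.287, -0.444]), 'ft_torque': array([-0.018, -0.004, -0.035]), 'finger_force': np.float64(0.0), 'finger_gap': np.float64(1.002)}
top [[-0.011, -0.986, 0.165, 0.409], [-1.0, 0.011, 0.003, -0.021], [-0.005, -0.165, -0.986, 1.115], [0.0, 0.0, 0.0, 1.0]] 55.0650221628813
jar 0.92 [225.4, 203.9] 421 med [0.595 0.141 0.078] lo [0.573 0.114 0.025] hi [0.616 0.175 0.083]
rack 0.72 [231.0, 212.1] 603 med [0.573 0.132 0.012] lo [ 0.554  0.099 -0.001] hi [0.632 0.194 0.088]
dock 0.97 [330.1, 198.2] 1860 med [ 0.603 -0.131  0.011] lo [ 0.554 -0.215  0.004] hi [ 0.66  -0.055  0.116]
carriage 0.96 [331.5, 199.1] 748 med [ 0.606 -0.141  0.054] lo [ 0.578 -0.18   0.01 ] hi [ 0.65  -0.103  0.117]
carriage 0.16 
[... 1627 characters left out ...]
7]
clamp 0.65 [260.6, 252.4] 197 med [ 0.618 -0.155  0.09 ] lo [ 0.597 -0.174  0.069] hi [ 0.631 -0.128  0.119]
serum 0.63 [283.9, 107.4] 430 med [0.411 0.331 0.069] lo [0.376 0.318 0.001] hi [0.428 0.4   0.132]
dish 0.63 [166.4, 291.5] 816 med [ 0.44  -0.346  0.018] lo [ 0.408 -0.389  0.001] hi [ 0.486 -0.309  0.038]
cream 0.82 [353.2, 244.6] 472 med [0.829 0.015 0.047] lo [ 0.802 -0.004  0.003] hi [0.856 0.051 0.054]
pt jar 0.8 [302.7, 183.5] [[0.5891 0.1403 0.008 ]]
pt rack 0.63 [304.5, 184.4] [[0.5934 0.1449 0.    ]]
pt dock 0.64 [261.4, 257.4] [[ 0.6063 -0.1337  0.    ]]
pt nest 0.59 [264.2, 246.4] [[ 0.5974 -0.1034  0.008 ]]
pt clamp_grip 0.64 [258.3, 252.6] [[ 0.6181 -0.1659  0.106 ]]
```

```bash
cat > b.py <<'E'
from h import *
for n in ['top','scene']:
    z=np.load(n+'0.npz'); d=z['d']; c=calibration(n)
    v,u=np.nonzero(d>0); p=cloud(c,np.c_[u,v],d[d>0])
    for th,x0,x1,y0,y1 in [('dock',.53,.69,-.25,-.03),('rack',.53,.67,.07,.22)]:
        b=(p[:,0]>x0)&(p[:,0]<x1)&(p[:,1]>y0)&(p[:,1]<y1)
        q=p[b&(p[:,2]>.004)&(p[:,2]<.014)]
        print(n,th,'base',len(q),cv2.minAreaRect(q[:,:2].astype(np.float32)))
        for lo,hi in [(.076,.083),(.083,.09),(.108,.125)]:
            q=p[b&(p[:,2]>lo)&(p[:,2]<hi)]
            if len(q)>5: print('  ',lo,hi,len(q),cv2.minAreaRect(q[:,:2].astype(np.float32)),q.mean(0).round(4))
t=np.load('top0.npz')['im'][150:260,190:390]; s=np.load('scene0.npz')['im'][140:300,200:400]
im=np.vstack([cv2.resize(t,(500,275),interpolation=cv2.INTER_CUBIC),cv2.resize(s,(406,325),interpolation=cv2.INTER_CUBIC)[:, :406].repeat(1,0) if 0 else cv2.copyMakeBorder(cv2.resize(s,(406,325)),0,0,0,94,cv2.BORDER_CONSTANT)])
save('c0.png',im)
E
python3 b.py
```

```text
top dock base 1117 ((0.6103407740592957, -0.14002275466918945), (0.2197379469871521, 0.15694564580917358), 89.37747192382812)
   0.076 0.083 177 ((0.6033468842506409, -0.10678386688232422), (0.05936570093035698, 0.12373173236846924), 14.531205177307129) [ 0.6048 -0.1244  0.0805]
   0.083 0.09 141 ((0.6016846895217896, -0.10178862512111664), (0.05942704156041145, 0.11356047540903091), 14.012185096740723) [ 0.5956 -0.0762  0.0853]
   0.108 0.125 88 ((0.6135554313659668, -0.15020160377025604), (0.011831836774945259, 0.04543769359588623), 13.231611251831055) [ 0.6133 -0.1495  0.1154]
top rack base 340 ((0.6002917885780334, 0.1452946960926056), (0.14676637947559357, 0.13646066188812256), 89.0405044555664)
   0.076 0.083 348 ((0.5955744385719299, 0.14485226571559906), (0.06740168482065201, 0.05854283273220062), 78.68790435791016) [0.5959 0.146  0.0792]
   0.083 0.09 127 ((0.5962075591087341, 0.14630666375160217), (0.06862633675336838, 0.05917437747120857), 78.34288787841797) [0.5948 0.1456 0.0857]
scene dock base 981 ((0.6105031967163086, -0.1392332911491394), (0.158386692404747, 0.2160729
[... 207 characters left out ...]
3658139705658, -0.11042256653308868), (0.05971037968993187, 0.12688352167606354), 13.607866287231445) [ 0.5971 -0.0801  0.0855]
   0.108 0.125 82 ((0.6144400238990784, -0.15252211689949036), (0.013297177851200104, 0.04652087762951851), 9.33889389038086) [ 0.6151 -0.1531  0.1149]
scene rack base 284 ((0.6007256507873535, 0.14460065960884094), (0.14560766518115997, 0.1370341181755066), 89.79621887207031)
   0.076 0.083 232 ((0.597566545009613, 0.14225877821445465), (0.06982774287462234, 0.059313103556632996), 76.32997131347656) [0.5966 0.1409 0.0791]
   0.083 0.09 93 ((0.5970442295074463, 0.14321951568126678), (0.0699409544467926, 0.05973690748214722), 78.93030548095703) [0.5981 0.1431 0.0854]
```

View pics/c0.png

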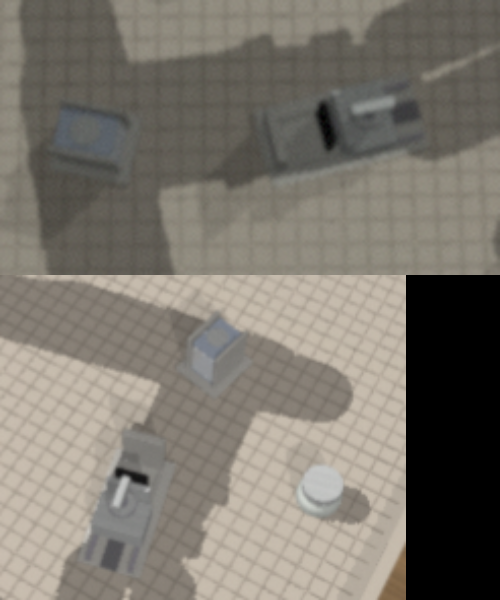

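```bash
cat >> h.py <<'E'
def plan(x,y,z,yaw=None):
    """units to go: tool shift in current axes, number of rows, then turn units to have tool y at yaw deg (mod 180)"""
    s=readout.get_state(); M=R.from_rotvec(s['tool_rot']).as_matrix()
    d=M.T@(np.array([x,y,z])-s['position'])/.03
    cur=np.degrees(np.arctan2(M[1,1],M[0,1])); o=''
    if yaw is not None:
        t=(cur-yaw+90)%180-90; o=f'turn {t/5:.2f}u'
        a=np.radians(-t); c,sn=np.cos(a),np.sin(a)
    print('shift',d.round(2),'turn-first?',o,'curyaw',cur.round(1),'q6',round(s['joint_positions'][5],2),'pos',np.round(s['position'],4),'t',round(s['t'],2),'F',np.round(s['force'],1),'gap',round(s['finger_gap'],3))
    if yaw is not None:
        M2=R.from_euler('z',-t,degrees=True).as_matrix() if 0 else M@R.from_euler('z',t,degrees=True).as_matrix()
        print('shift after turn',(M2.T@(np.array([x,y,z])-s['position'])/.03).round(2))
E
python3 -c "
from h import *
plan(.59,-.13,.27,14)"
```

```text
shift [16.32 -6.54 -2.15] turn-first? turn -16.12u curyaw -66.6 q6 -0.1 pos [ 0.2186 -0.5047  0.2055] t 1.5 F [0.2 0.5 0.6] gap 1.003
shift after turn [ 9.12 15.03 -2.15]
```

Call:
drive_tool(targets="1 0.96 -0.38 -0.4 0;1 0.96 -0.38 -0.4 0;1 0.96 -0.38 -0.4 0;1 0.96 -0.38 -0.4 0;1 0.96 -0.38 -0.3 0;1 0.96 -0.38 -0.3 0;1 0.96 -0.38 0 0;1 0.96 -0.38 0 0;1 0.96 -0.38 0 0;1 0.96 -0.38 0 0")

```text
t: 2.5
position: [0.4384, -0.2846, 0.2716]
tool_rot: [3.076, 0.638, 0.0]
force: [0.0, -0.1, -0.0]
finger_gap: 0.999
finger_force: 0.0
```

Call:
drive_tool(targets="1 0.96 -0.38 0 0;1 0.96 -0.38 0 0;1 0.96 -0.38 0 0;1 0.96 -0.38 0 0;1 0.96 -0.38 0 0;1 0.96 -0.38 0 0;1 0.96 -0.38 0 0;1 0 0 0 -1;1 0 0 0 -1;1 0 0 0 -1")

```text
t: 3.5
position: [0.5911, -0.1318, 0.2712]
tool_rot: [-2.964, -1.04, 0.001]
force: [-0.4, -0.2, 0.1]
finger_gap: 0.998
finger_force: 0.0
```

Call:
drive_tool(targets="1 0 0 0 -1;1 0 0 0 -1;1 0 0 0 -1;1 0 0 0 -1;1 0 0 0 -1;1 0 0 0 -1;1 0 0 0 -1;1 0 0 0 -1;1 0 0 0 -1;1 0 0 0 -1")

```text
t: 4.5
position: [0.5909, -0.1322, 0.2714]
tool_rot: [-2.248, -2.195, 0.0]
force: [-0.0, 0.2, 0.3]
finger_gap: 1.002
finger_force: 0.0
```

Call:
drive_tool(targets="1 0 0 0 -1;1 0 0 0 -1;1 0 0 0 -1;1 0 0 0 0;1 0 0 0 0")

```text
t: 5.0
position: [0.5909, -0.1323, 0.2714]
tool_rot: [-1.949, -2.464, 0.0]
force: [-0.8, 0.0, -0.3]
finger_gap: 0.997
finger_force: 0.0
```

```bash
cat > w.py <<'E'
from h import *
import sys
s=readout.get_state(); c=calibration('wrist'); im,d=capture('wrist'); np.savez('w%s.npz'%sys.argv[1],im=im,d=d,c=c); save('w%s.png'%sys.argv[1],im)
M=R.from_rotvec(s['tool_rot']).as_matrix(); print('cam in tool',(M.T@(np.array(c['pose'])[:3,3]-s['position'])).round(3), 'cam',np.array(c['pose'])[:3,3].round(3),'fwd',np.array(c['pose'])[:3,2].round(3))
v,u=np.nonzero((d>0)); p=cloud(c,np.c_[u,v],d[d>0])
for a in sys.argv[2:]:
    x0,x1,y0,y1,lo,hi=map(float,a.split(','))
    b=(p[:,0]>x0)&(p[:,0]<x1)&(p[:,1]>y0)&(p[:,1]<y1)&(p[:,2]>lo)&(p[:,2]<hi); q=p[b]
    if len(q)>9:
        m=np.median(q[:,:2],0); k=cv2.minAreaRect(q[:,:2].astype(np.float32)); print(a,len(q),np.round(k[0],4),np.round(k[1],4),round(k[2],2),'mean',q.mean(0).round(4))
plan(*s['position'])
E
python3 w.py 1 .53,.69,-.25,-.03,.110,.122 .53,.69,-.25,-.03,.083,.09 .53,.69,-.25,-.03,.076,.083 .53,.69,-.25,-.03,.005,.012 .5,.7,.05,.25,.083,.09
```

```text
cam in tool [ 0.072  0.001 -0.18 ] cam [ 0.575 -0.062  0.451] fwd [ 0.058 -0.245 -0.968]
.53,.69,-.25,-.03,.110,.122 430 [ 0.6147 -0.1514] [0.0113 0.0457] 13.91 mean [ 0.6142 -0.1504  0.1157]
.53,.69,-.25,-.03,.083,.09 685 [ 0.6007 -0.0986] [0.0596 0.1028] 13.45 mean [ 0.5924 -0.0639  0.0856]
.53,.69,-.25,-.03,.076,.083 898 [ 0.6047 -0.1086] [0.0583 0.121 ] 10.26 mean [ 0.6089 -0.1307  0.0811]
.53,.69,-.25,-.03,.005,.012 3774 [ 0.6092 -0.1299] [0.0903 0.1805] 14.0 mean [ 0.6033 -0.1157  0.0084]
shift [-0. -0.  0.] turn-first?  curyaw 13.3 q6 -0.55 pos [ 0.5909 -0.1322  0.2714] t 5.05 F [-0.1 -0.1 -0. ] gap 0.996
```

View pics/w1.png

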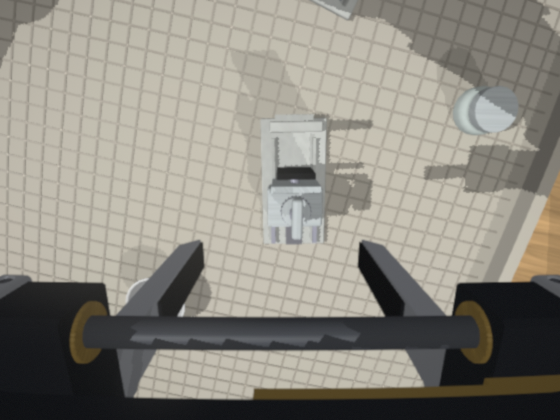

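```bash
python3 -c "
from h import *
plan(.6147,-.1514,.0885,14)"
```

```text
shift [-0.81  0.63  6.1 ] turn-first? turn -0.13u curyaw 13.3 q6 -0.55 pos [ 0.5909 -0.1322  0.2714] t 5.05 F [-0.1 -0.1 -0. ] gap 0.996
shift after turn [-0.81  0.62  6.1 ]
```

Call:
drive_tool(targets="0 -0.81 0.62 0 -0.13;0 0 0 1 0;0 0 0 1 0;0 0 0 1 0;0 0 0 1 0;0 0 0 1 0;0 0 0 1 0;0 0 0 0.1 0;0 0 0 0 0;-1 0 0 0 0")

```text
t: 6.05
position: [0.6158, -0.152, 0.0908]
tool_rot: [1.931, 2.474, 0.002]
force: [-0.5, 0.3, -0.4]
finger_gap: 0.445
finger_force: 0.0
```

Call:
drive_tool(targets="-1 0 0 0 0;-1 0 0 0 0;-1 0 0 0 0;-1 0 0 0 0")

```text
t: 6.45
position: [0.6143, -0.152, 0.0896]
tool_rot: [1.932, 2.476, -0.001]
force: [-1.5, -0.1, 3.8]
finger_gap: 0.162
finger_force: 30.0
```

Call:
drive_tool(targets="-1 -0.2 0 0 0;-1 -0.2 0 0 0;-1 -0.2 0 0 0;-1 -0.2 0 0 0;-1 -0.1 0 0 0;-1 -0.1 0 0 0;-1 0 0 0 0;-1 0 0 0 0")

```text
t: 7.25
position: [0.6219, -0.1822, 0.0895]
tool_rot: [1.933, 2.475, -0.002]
force: [-2.7, -1.9, 5.0]
finger_gap: 0.157
finger_force: 30.0
```

Call:
drive_tool(targets="-1 -0.06 0 0 0;-1 0 0 0 0;-1 0 0 0 0")

```text
t: 7.55
position: [0.6219, -0.1823, 0.0895]
tool_rot: [-1.932, -2.476, -0.001]
force: [-4.8, 2.0, 5.7]
finger_gap: 0.155
finger_force: 30.0
```

Call:
drive_tool(targets="-0.2 0 0 0 0;-0.2 0 0 0 0;-0.2 0 0 0 0;-0.2 0 0 -0.5 0;0 0 0 -1 0;1 0 0 -1 0;1 0 0 -1 0;1 0 0 -1 0;1 0 0 -1 0;1 0 0 -0.5 0")

```text
t: 8.55
position: [0.6233, -0.1827, 0.2737]
tool_rot: [1.928, 2.472, 0.003]
force: [0.5, 0.2, 0.1]
finger_gap: 0.875
finger_force: 0.0
```

```bash
python3 -c "
from h import *
plan(.596,.145,.27,78.5)"
```

```text
shift [10.82  1.78  0.09] turn-first? turn -12.88u curyaw 14.1 q6 -0.62 pos [ 0.6233 -0.1827  0.2737] t 8.55 F [0.5 0.2 0.1] gap 0.875
shift after turn [ 3.07 10.52  0.09]
```

Call:
drive_tool(targets="1 0.98 0.16 0 0;1 0.98 0.16 0 0;1 0.98 0.16 0 0;1 0.98 0.16 0 0;1 0.98 0.16 0 0;1 0.98 0.16 0 0;1 0.98 0.16 0 0;1 0.98 0.16 0 0;1 0.98 0.16 0 0;1 0.98 0.16 0 0")

```text
t: 9.55
position: [0.5974, 0.1157, 0.2698]
tool_rot: [1.932, 2.476, 0.002]
force: [0.6, 0.7, -0.3]
finger_gap: 0.996
finger_force: 0.0
```

Call:
drive_tool(targets="1 0.98 0.16 0 -1;1 0 0 0 -1;1 0 0 0 -1;1 0 0 0 -1;1 0 0 0 -1;1 0 0 0 -1;1 0 0 0 -1;1 0 0 0 -1;1 0 0 0 -1;1 0 0 0 -1")

```text
t: 10.55
position: [0.5951, 0.1442, 0.2697]
tool_rot: [0.699, 3.061, 0.001]
force: [0.4, 0.9, 0.6]
finger_gap: 1.001
finger_force: 0.0
```

Call:
drive_tool(targets="1 0 0 0 -1;1 0 0 0 -1;1 0 0 0 -0.88;1 0 0 0 0;1 0 0 0 0")

```text
t: 11.05
position: [0.5951, 0.1441, 0.2692]
tool_rot: [0.318, 3.124, 0.0]
force: [0.3, 1.0, -0.0]
finger_gap: 1.004
finger_force: 0.0
```

```bash
python3 w.py 2 .5,.7,.05,.25,.083,.09 .5,.7,.05,.25,.005,.012 .5,.7,.05,.25,.075,.0815 .53,.69,-.25,-.03,.110,.122
```

```text
cam in tool [ 0.072 -0.001 -0.18 ] cam [0.524 0.158 0.449] fwd [ 0.248 -0.051 -0.967]
.5,.7,.05,.25,.083,.09 638 [0.5973 0.1445] [0.0692 0.0591] 78.41 mean [0.5958 0.145  0.0858]
.5,.7,.05,.25,.005,.012 1004 [0.597  0.1445] [0.0901 0.0796] 77.97 mean [0.5817 0.1453 0.0082]
.5,.7,.05,.25,.075,.0815 1840 [0.5947 0.1452] [0.068  0.0539] 77.97 mean [0.5967 0.1449 0.0788]
.53,.69,-.25,-.03,.110,.122 209 [ 0.6213 -0.177 ] [0.0122 0.0395] 11.96 mean [ 0.6187 -0.1695  0.1151]
shift [-0.  0. -0.] turn-first?  curyaw 78.4 q6 -1.22 pos [0.595  0.1441 0.2691] t 11.1 F [-0.3 -0.3  0. ] gap 1.0
```

View pics/w2.png

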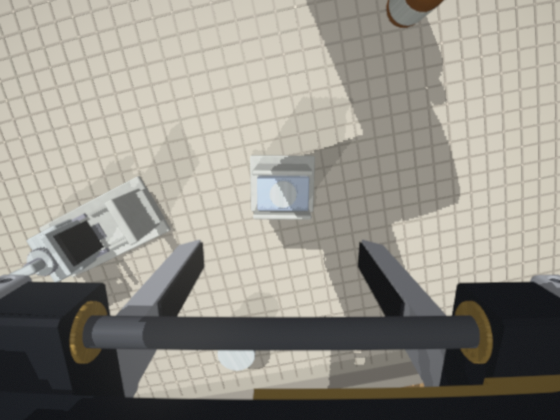

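Call:
drive_tool(targets="1 -0.06 0.03 1 0;1 0 0 1 0;1 0 0 1 0;1 0 0 1 0;1 0 0 1 0;1 0 0 1 0;1 0 0 1 0;1 0 0 0.5 0;1 0 0 0.4 0;1 0 0 0 0")

```text
t: 12.1
position: [0.5961, 0.1445, 0.0302]
tool_rot: [-0.316, -3.123, 0.001]
force: [-1.0, 0.7, 0.7]
finger_gap: 0.999
finger_force: 0.0
```

Call:
drive_tool(targets="-1 0 0 0 0;-1 0 0 0 0;-1 0 0 0 0;-1 0 0 0 0;-1 0 0 0 0;-1 0 0 0 0")

```text
t: 12.7
position: [0.5974, 0.1451, 0.0325]
tool_rot: [0.315, 3.124, 0.002]
force: [0.1, 0.9, 3.2]
finger_gap: 0.652
finger_force: 30.0
```

Call:
drive_tool(targets="-1 0 0 -0.3 0;-1 0 0 -0.7 0;-1 0 0 -1 0;-1 0 0 -1 0;-1 0 0 -1 0;-1 0.35 -0.5 0 0;-1 0.7 -0.97 0 0;-1 0.7 -0.97 0 0;-1 0.7 -0.97 0 0;-1 0.7 -0.97 0 0")

```text
t: 13.7
position: [0.4763, 0.0337, 0.1511]
tool_rot: [-0.315, -3.125, 0.001]
force: [0.2, -0.7, -1.7]
finger_gap: 0.659
finger_force: 30.0
```

Call:
drive_tool(targets="-1 0.7 -0.97 0 0;-1 0.35 -0.45 0 0;-1 0 0 1 0;-1 0 0 1 0;-1 0 0 1 0;-1 0 0 0.7 0;-1 0 0 0.2 0;-1 0 0 0 0;-1 0 0 0 0")

```text
t: 14.6
position: [0.4395, -0.0009, 0.0357]
tool_rot: [0.315, 3.124, -0.001]
force: [0.4, -2.0, -1.1]
finger_gap: 0.655
finger_force: 30.0
```

Call:
drive_tool(targets="-1 0 0 0.15 0;-1 0 0 0.1 0;-1 0 0 0.05 0;-1 0 0 0 0;-1 0 0 0 0")

```text
t: 15.1
position: [0.4387, -0.0007, 0.0256]
tool_rot: [0.315, 3.126, -0.0]
force: [-0.2, 0.3, -0.7]
finger_gap: 0.658
finger_force: 30.0
```

Call:
drive_tool(targets="-1 0 0 0.05 0;-1 0 0 0 0;-1 0 0 0 0")

```text
t: 15.4
position: [0.439, -0.0007, 0.0244]
tool_rot: [0.315, 3.125, -0.0]
force: [0.5, -0.3, 1.4]
finger_gap: 0.66
finger_force: 30.0
```

Call:
drive_tool(targets="1 0 0 0 0;1 0 0 0 0;1 0 0 0 0;1 0 0 0 0;1 0 0 -0.5 0;1 0 0 -1 0;1 0 0 -1 0;1 0 0 -1 0;1 0 0 -1 1;1 0 0 -0.5 1")

```text
t: 16.4
position: [0.4398, -0.0008, 0.1771]
tool_rot: [0.591, 3.081, 0.0]
force: [-0.4, 0.2, -0.3]
finger_gap: 0.999
finger_force: 0.0
```

Call:
drive_tool(targets="1 0 0 0 1;1 0 0 0 1;1 0 0 0 1;1 0 0 0 1;1 0 0 0 1;1 0 0 0 1;1 0 0 0 1;1 0 0 0 1;1 0 0 0 1;1 0 0 0 1")

```text
t: 17.4
position: [0.4385, -0.0007, 0.1739]
tool_rot: [-1.841, -2.546, 0.0]
force: [0.8, 0.2, -0.3]
finger_gap: 1.002
finger_force: 0.0
```

Call:
drive_tool(targets="1 0 0 0 1;1 0 0 0 1;1 0 0 0 1;1 0 0 0 1;1 0 0 0 1;1 0 0 0 1;1 0 0 0 0;1 0 0 0 0")

```text
t: 18.2
position: [0.4385, -0.0007, 0.1739]
tool_rot: [-2.432, -1.989, 0.0]
force: [-0.1, -1.1, 0.5]
finger_gap: 0.994
finger_force: 0.0
```

```bash
python3 w.py 3 .35,.53,-.09,.09,.06,.08 .35,.53,-.09,.09,.066,.071 .53,.69,-.25,-.03,.110,.122 .53,.69,-.25,-.03,.083,.09 .53,.69,-.25,-.03,.005,.012; python3 -c "
from h import *
z=np.load('w3.npz',allow_pickle=True); p=spotter.masks_of('wrist','jar'); 
for m in p[:2]:
  print(m['conf'],m['location'],atz(z['c'].item(),m['location'],.07)); v,u=np.nonzero(m['mask']); q=atz(z['c'].item(),np.c_[u,v],.07)
  d=z['d']; k=m['mask']&(d>0); v,u=np.nonzero(k); P=cloud(z['c'].item(),np.c_[u,v],d[k]); P=P[P[:,2]>.063]; print(len(P),cv2.minAreaRect(P[:,:2].astype(np.float32)))
"
```

```text
cam in tool [ 0.072  0.001 -0.18 ] cam [0.454 0.07  0.353] fwd [-0.05  -0.247 -0.968]
.35,.53,-.09,.09,.06,.08 2920 [ 0.4386 -0.0013] [0.0616 0.0418] 78.82 mean [4.389e-01 1.000e-04 7.080e-02]
.35,.53,-.09,.09,.066,.071 1741 [ 0.4386 -0.0013] [0.0616 0.0418] 78.82 mean [0.4389 0.001  0.07  ]
.53,.69,-.25,-.03,.083,.09 839 [ 0.5905 -0.0534] [0.0604 0.0131] 13.21 mean [ 0.5895 -0.0528  0.0859]
.53,.69,-.25,-.03,.005,.012 2980 [ 0.6018 -0.1005] [0.0909 0.1287] 13.92 mean [ 0.6001 -0.1038  0.0085]
shift [-0. -0.  0.] turn-first?  curyaw -11.4 q6 0.07 pos [ 0.4386 -0.0007  0.1739] t 18.25 F [ 1.2  0.3 -0.3] gap 0.999
0.85 [281.7, 205.8] [[0.44142165 0.00328642 0.07      ]]
2902 ((0.43861302733421326, -0.001262851059436798), (0.06166939064860344, 0.04173162579536438), 78.93152618408203)
```

View pics/w3.png

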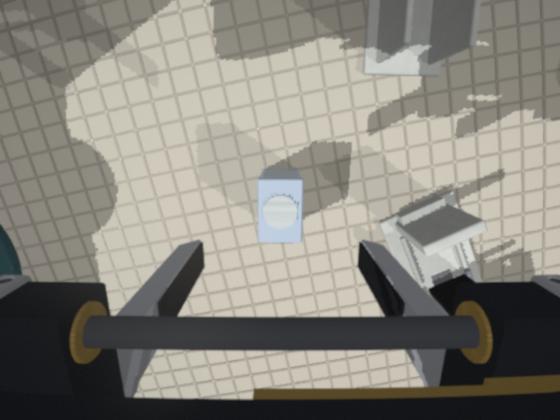

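Call:
drive_tool(targets="1 0 0 1 0;1 0 0 1 0;1 0 0 1 0;1 0 0 1 0;1 0 0 0.5 0;1 0 0 0.2 0;1 0 0 0 0;-1 0 0 0 0;-1 0 0 0 0;-1 0 0 0 0")

```text
t: 19.3
position: [0.4395, -0.0008, 0.0341]
tool_rot: [2.432, 1.986, 0.002]
force: [-0.3, 0.5, -0.2]
finger_gap: 0.78
finger_force: 0.0
```

Call:
drive_tool(targets="-1 0 0 0 0;-1 0 0 0 0;-1 0 0 0 0;-1 0 0 0 0;-1 0 0 0 0")

```text
t: 19.8
position: [0.4385, -0.0007, 0.033]
tool_rot: [-2.433, -1.987, 0.0]
force: [-0.7, -0.2, 0.5]
finger_gap: 0.44
finger_force: 30.0
```

Call:
drive_tool(targets="-1 0 0 -0.3 0;-1 0 0 -0.7 0;-1 0 0 -1 0;-1 0 0 -1 0;-1 0 0 -1 0;-1 0 0 0 -1;-1 0 0 0 -1;-1 0 0 0 -1;-1 0 0 0 -1;-1 0 0 0 -1")

```text
t: 20.8
position: [0.4385, -0.0006, 0.1532]
tool_rot: [1.941, 2.47, -0.0]
force: [0.4, 0.4, -1.9]
finger_gap: 0.445
finger_force: 30.0
```

```bash
python3 -c "
from h import *
plan(.6012,-.0979,.16,14)"
```

```text
shift [-4.43  4.5  -0.23] turn-first? turn -0.06u curyaw 13.7 q6 -0.37 pos [ 0.4385 -0.0006  0.1532] t 20.8 F [ 0.4  0.4 -1.9] gap 0.445
shift after turn [-4.46  4.48 -0.23]
```

Call:
drive_tool(targets="-1 -0.45 0.45 0 -0.06;-1 -0.9 0.9 0 0;-1 -0.9 0.9 0 0;-1 -0.9 0.9 0 0;-1 -0.9 0.9 0 0;-1 -0.41 0.43 0 0;-1 0 0 0 0;-1 0 0 0 0")

```text
t: 21.6
position: [0.6004, -0.0985, 0.1525]
tool_rot: [-1.938, -2.47, 0.001]
force: [0.2, -0.6, -2.0]
finger_gap: 0.445
finger_force: 30.0
```

```bash
python3 w.py 4 .53,.69,-.25,-.03,.110,.122 .53,.69,-.25,-.03,.083,.09 .53,.69,-.25,-.03,.005,.012; python3 -c "
from h import *
plan(.6012,-.0979,.041,14)"
```

```text
cam in tool [ 0.072  0.001 -0.18 ] cam [ 0.584 -0.029  0.332] fwd [ 0.059 -0.244 -0.968]
.53,.69,-.25,-.03,.110,.122 187 [ 0.6102 -0.1366] [0.0414 0.1384] 13.75 mean [ 0.6164 -0.1597  0.1173]
.53,.69,-.25,-.03,.083,.09 1148 [ 0.5903 -0.0541] [0.0594 0.0111] 13.84 mean [ 0.5903 -0.054   0.0861]
.53,.69,-.25,-.03,.005,.012 2608 [ 0.5967 -0.0794] [0.0903 0.084 ] 13.97 mean [ 0.5968 -0.0767  0.0083]
shift [-0.01  0.01  0.01] turn-first?  curyaw 13.8 q6 -0.5 pos [ 0.6002 -0.0982  0.1528] t 21.65 F [-0.1  0.3 -0.9] gap 0.445
shift [-0.    0.04  3.73] turn-first? turn -0.04u curyaw 13.8 q6 -0.5 pos [ 0.6002 -0.0982  0.1528] t 21.65 F [-0.1  0.3 -0.9] gap 0.445
shift after turn [-0.    0.04  3.73]
```

View pics/w4.png

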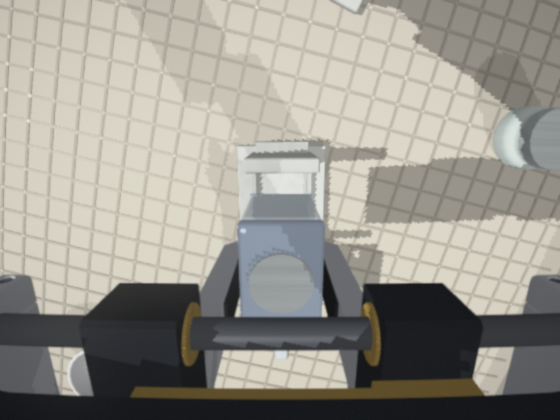

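Call:
drive_tool(targets="-1 0 0.04 0.8 0;-1 0 0 0.8 0;-1 0 0 0.6 0;-1 0 0 0.4 0;-1 0 0 0.4 0;-1 0 0 0.3 0;-1 0 0 0.2 0;-1 0 0 0.1 0;-1 0 0 0 0;-1 0 0 0 0")

```text
t: 22.65
position: [0.6026, -0.0986, 0.0456]
tool_rot: [1.939, 2.471, 0.001]
force: [0.4, -0.4, -0.9]
finger_gap: 0.446
finger_force: 30.0
```

Call:
drive_tool(targets="-1 0 -0.03 0.08 0;-1 0 0 0.06 0;-1 0 0 0.04 0;-1 0 0 0 0;-1 0 0 0 0")

```text
t: 23.15
position: [0.6017, -0.0989, 0.041]
tool_rot: [1.938, 2.471, 0.001]
force: [-2.2, 0.2, 5.2]
finger_gap: 0.441
finger_force: 30.0
```

Call:
drive_tool(targets="-1 0 0 -0.02 0;-1 0.08 0 0 0;-1 0.06 0 0 0;-1 0.05 0 0 0;-1 0 0 0 0;-1 0 0 0 0")

```text
t: 23.75
position: [0.601, -0.0934, 0.0411]
tool_rot: [1.937, 2.47, 0.002]
force: [2.8, -2.4, 4.4]
finger_gap: 0.447
finger_force: 30.0
```

Call:
drive_tool(targets="-1 0.03 0 0 0;-1 0.02 0 0 0;-1 0 0 0 0;-1 0 0 0 0")

```text
t: 24.15
position: [0.6006, -0.0921, 0.0411]
tool_rot: [1.937, 2.469, 0.001]
force: [2.0, -2.9, 5.3]
finger_gap: 0.441
finger_force: 30.0
```

Call:
drive_tool(targets="-1 0.03 0 0 0;-1 0.02 0 0 0;-1 0 0 0 0;-1 0 0 0 0")

```text
t: 24.55
position: [0.6002, -0.0907, 0.0411]
tool_rot: [1.937, 2.47, 0.001]
force: [1.9, -2.8, 5.6]
finger_gap: 0.44
finger_force: 30.0
```

Call:
drive_tool(targets="-1 0.03 0 0 0;-1 0.02 0 0 0;-1 0 0 0 0;-1 0 0 0 0")

```text
t: 24.95
position: [0.5998, -0.0893, 0.0411]
tool_rot: [1.937, 2.47, 0.001]
force: [2.4, -3.7, 5.8]
finger_gap: 0.445
finger_force: 30.0
```

Call:
drive_tool(targets="-1 0.03 0 0 0;-1 0 0 0 0;-1 0 0 0 0")

```text
t: 25.25
position: [0.5997, -0.0888, 0.0411]
tool_rot: [1.937, 2.469, 0.0]
force: [2.2, -3.4, 5.1]
finger_gap: 0.444
finger_force: 30.0
```

Call:
drive_tool(targets="-1 0.04 0 0 0;-1 0 0 0 0;-1 0 0 0 0")

```text
t: 25.55
position: [0.5997, -0.0888, 0.0411]
tool_rot: [1.937, 2.467, -0.001]
force: [4.5, -7.5, 4.8]
finger_gap: 0.447
finger_force: 30.0
```

Call:
drive_tool(targets="-1 -0.04 0 0 0;0.2 0 0 0 0;0.3 0 0 0 0;0.4 0 0 0 0;0.4 0 0 0 0;0.4 0 0 -0.5 0;0.4 0 0 -1 0;0.4 0 0 -1 0;0.4 0 0 -1 0;0.4 0 0 -1 0")

```text
t: 26.55
position: [0.5986, -0.0877, 0.1778]
tool_rot: [1.938, 2.471, 0.001]
force: [-0.1, 0.4, -0.5]
finger_gap: 0.703
finger_force: 0.0
```

```bash
python3 w.py 5 .53,.69,-.25,-.03,.110,.122 .53,.69,-.25,-.03,.074,.081 .53,.69,-.25,-.03,.084,.09; python3 -c "
from h import *
plan(.6221,-.1823,.099,14)"
```

```text
cam in tool [ 0.072  0.001 -0.179] cam [ 0.582 -0.018  0.357] fwd [ 0.062 -0.245 -0.968]
.53,.69,-.25,-.03,.110,.122 198 [ 0.6181 -0.1649] [0.0114 0.0125] 13.91 mean [ 0.6178 -0.1636  0.1149]
.53,.69,-.25,-.03,.074,.081 3723 [ 0.6071 -0.12  ] [0.0598 0.1484] 13.11 mean [ 0.6044 -0.107   0.0788]
.53,.69,-.25,-.03,.084,.09 962 [ 0.6049 -0.1138] [0.059  0.1344] 13.6 mean [ 0.5909 -0.0555  0.0861]
shift [ 0.04 -0.08  0.22] turn-first?  curyaw 13.8 q6 -0.48 pos [ 0.6013 -0.0883  0.1844] t 26.6 F [0.4 0.2 3.6] gap 0.7
shift [-3.19 -0.1   2.86] turn-first? turn -0.04u curyaw 13.8 q6 -0.48 pos [ 0.6013 -0.0883  0.1844] t 26.6 F [0.4 0.2 3.6] gap 0.7
shift after turn [-3.19 -0.11  2.86]
```

View pics/w5.png

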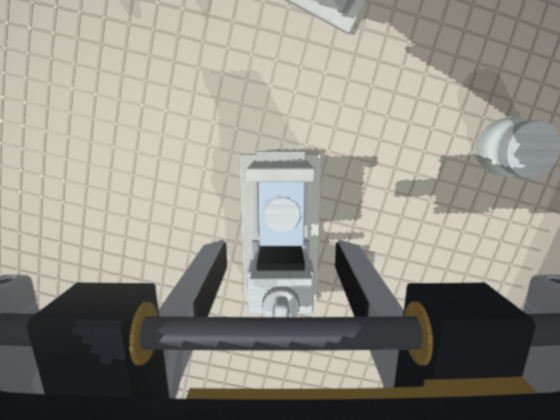

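Call:
drive_tool(targets="0 -0.8 -0.03 0 -0.04;0 -0.8 -0.03 0 0;0 -0.8 -0.03 0 0;0 -0.79 -0.02 0 0;0 0 0 0.6 0;0 0 0 0.8 0;0 0 0 0.8 0;0 0 0 0.4 0;0 0 0 0.1 0;0 0 0 0 0")

```text
t: 27.6
position: [0.6186, -0.1815, 0.0946]
tool_rot: [1.934, 2.475, 0.0]
force: [-0.2, 0.2, 0.1]
finger_gap: 0.499
finger_force: 0.0
```

```bash
python3 -c "
from h import *
plan(.6221,-.1823,.099,14)"
```

```text
shift [-0.05  0.11 -0.15] turn-first? turn -0.00u curyaw 14.0 q6 -0.62 pos [ 0.6186 -0.1815  0.0946] t 27.6 F [-0.2  0.2  0.1] gap 0.499
shift after turn [-0.05  0.11 -0.15]
```

Call:
drive_tool(targets="0 -0.05 0.11 -0.16 0;0 0 0 0 0;-1 0 0 0 0;-1 0 0 0 0;-1 0 0 0 0;-1 0 0 0 0;-1 0 0 0 0;-1 0 0 0 0")

```text
t: 28.4
position: [0.6218, -0.1822, 0.0989]
tool_rot: [-1.935, -2.475, 0.0]
force: [-0.4, 0.7, 0.5]
finger_gap: 0.124
finger_force: 30.0
```

Call:
drive_tool(targets="-1 0.1 0 0 0;-1 0.2 0 0 0;-1 0.15 0 0 0;-1 0.05 0 0 0;-1 0 0 0 0;-1 0 0 0 0")

```text
t: 29.0
position: [0.6181, -0.1672, 0.0988]
tool_rot: [-1.934, -2.475, 0.0]
force: [-1.5, -0.2, 0.7]
finger_gap: 0.121
finger_force: 30.0
```

```bash
cat > f.py <<'E'
from h import *
y=np.array([-.2419,.9703]); F=[];P=[]
import time
capture('wrist'); 
for _ in range(1):
    s=readout.get_state(); F.append(s['force'][:2]@y); P.append((s['position'][:2]-[.6219,-.1823])@y)
for k in range(5):
    capture('wrist'); s=readout.get_state(); F.append(s['force'][:2]@y); P.append((s['position'][:2]-[.6219,-.1823])@y)
print('carr mm',np.round(np.mean(P)*1e3,2),'Fy',np.round(F,1),np.mean(F).round(2),'t',s['t'],'z',s['position'][2])
E
python3 f.py
```

```text
carr mm 15.24 Fy [-0.1  0.7  0.4  0.4 -0.3  1.2] 0.39 t 29.3 z 0.09888654404361157
```

Call:
drive_tool(targets="-1 0.05 0 0 0;-1 0.05 0 0 0;-1 0.05 0 0 0;-1 0 0 0 0;-1 0 0 0 0")

```text
t: 29.8
position: [0.6173, -0.1639, 0.0989]
tool_rot: [1.935, 2.474, -0.001]
force: [-0.5, -3.6, -2.0]
finger_gap: 0.124
finger_force: 30.0
```

```bash
python3 f.py
```

```text
carr mm 19.13 Fy [-2.9 -3.6 -3.9 -4.2 -4.  -3.8] -3.74 t 30.1 z 0.09887644031164021
```

Call:
drive_tool(targets="-1 0.03 0 0 0;-1 0 0 0 0;-1 0 0 0 0")

```text
t: 30.4
position: [0.617, -0.1627, 0.0989]
tool_rot: [1.935, 2.475, -0.001]
force: [-0.5, -5.4, -2.6]
finger_gap: 0.123
finger_force: 30.0
```

```bash
python3 f.py
```

```text
carr mm 20.25 Fy [-4.8 -4.9 -4.1 -4.  -5.4 -5.8] -4.85 t 30.7 z 0.09889459406149453
```

Call:
drive_tool(targets="-1 -0.03 0 0 0;-1 0 0 0 0;-1 0 0 0 0")

```text
t: 31.0
position: [0.6171, -0.1631, 0.0989]
tool_rot: [-1.934, -2.475, 0.0]
force: [-1.1, -2.5, -2.5]
finger_gap: 0.127
finger_force: 30.0
```

```bash
python3 f.py
```

```text
carr mm 19.78 Fy [-3.9 -3.2 -3.  -3.1 -3.2 -2.8] -3.21 t 31.3 z 0.09888105420810825
```

Call:
drive_tool(targets="-1 0 0 0 0.8;-1 0 0 0 0.8;-1 0 0 0 0.8;-1 0 0 0 0.8;-1 0 0 0 0.8;-1 0 0 0 0.8;-1 0 0 0 0.8;-1 0 0 0 0.8;-1 0 0 0 0;-1 0 0 0 0")

```text
t: 32.3
position: [0.6165, -0.1633, 0.0989]
tool_rot: [-2.54, -1.847, 0.002]
force: [-3.5, -3.8, -1.9]
finger_gap: 0.126
finger_force: 29.9
```

```bash
python3 f.py; python3 -c "
from h import *
plan(.6171,-.1631,.0989)"
```

```text
carr mm 19.69 Fy [-2.8 -2.8 -3.3 -3.2 -3.6 -2.4] -3.03 t 32.6 z 0.09888228414431598
shift [ 0.01  0.02 -0.  ] turn-first?  curyaw -17.9 q6 -0.03 pos [ 0.6165 -0.1633  0.0989] t 32.6 F [-3.6 -3.4 -1.6] gap 0.124
```

Steady. Continue to about 1.4 rad.

Call:
drive_tool(targets="-1 0 0 0 0.8;-1 0 0 0 0.8;-1 0 0 0 0.8;-1 0 0 0 0.8;-1 0 0 0 0.8;-1 0 0 0 0.8;-1 0 0 0 0.8;-1 0 0 0 0.8;-1 0 0 0 0.8;-1 0 0 0 0.8")

```text
t: 33.6
position: [0.6159, -0.1629, 0.0989]
tool_rot: [-3.019, -0.864, 0.005]
force: [-4.6, -2.2, -1.2]
finger_gap: 0.127
finger_force: 30.0
```

Call:
drive_tool(targets="-1 0 0 0 0;-1 0 0 0 0")

```text
t: 33.8
position: [0.6159, -0.1629, 0.0989]
tool_rot: [-3.018, -0.867, 0.005]
force: [-4.9, -3.1, -0.6]
finger_gap: 0.126
finger_force: 30.0
```

```bash
python3 f.py; python3 -c "
from h import *
plan(.6171,-.1631,.0989); print(readout.get_state()['ft_torque'])"
```

```text
carr mm 20.31 Fy [-0.5 -2.  -1.8 -1.  -1.1 -1.1] -1.25 t 34.1 z 0.0988983777596319
shift [ 0.03  0.03 -0.  ] turn-first?  curyaw -57.9 q6 0.66 pos [ 0.6159 -0.1628  0.0989] t 34.1 F [-6.  -2.6 -0.3] gap 0.119
[-0.61456634  0.89091834 -0.00601061]
```

Call:
drive_tool(targets="-1 0 0 0 0.7;-1 0 0 0 0.7;-1 0 0 0 0;-0.4 0 0 0 0;-0.3 0 0 0 0;-0.2 0 0 0 0;0 0 0 -0.5 0;0 0 0 -1 0;0 0 0 -1 0;0 0 0 -1 0")

```text
t: 35.1
position: [0.6176, -0.163, 0.2067]
tool_rot: [3.067, 0.68, 0.003]
force: [1.3, 0.7, -0.0]
finger_gap: 0.5
finger_force: 0.0
```

Call:
drive_tool(targets="0 0 0 -1 0;0 0 0 -0.7 0;0 0 0 0 0;0 0 0 0 0")

```text
t: 35.5
position: [0.6176, -0.1631, 0.2558]
tool_rot: [3.066, 0.68, 0.003]
force: [-0.7, 0.2, -0.0]
finger_gap: 0.497
finger_force: 0.0
```

```bash
python3 w.py 6 .53,.69,-.25,-.03,.110,.122 .53,.69,-.25,-.03,.084,.09 .53,.69,-.25,-.03,.005,.012; cat > m.py <<'E'
from h import *
for n in ['wrist','top','scene']:
    if n!='wrist': im,d=capture(n); save(n+'9.png',im)
    else: d=np.load('w6.npz')['d']
    c=calibration(n)
    v,u=np.nonzero(d>0); p=cloud(c,np.c_[u,v],d[d>0])
    a=np.radians(14); L=(p[:,:2]-[.6092,-.1299])@np.array([[np.cos(a),-np.sin(a)],[np.sin(a),np.cos(a)]])
    for lo,hi in [(.074,.0805),(.0795,.084),(.083,.09),(.110,.122)]:
        b=(abs(L[:,0])<.04)&(abs(L[:,1])<.095)&(p[:,2]>lo)&(p[:,2]<hi)
        h,e=np.histogram(L[b,1],np.arange(-.09,.092,.004)); 
        r=cv2.minAreaRect(L[b].astype(np.float32)) if b.sum()>3 else None
        print(n,lo,b.sum(),r,list(zip(e[h>0].round(3),h[h>0])) if n=='wrist' else '')
E
python3 m.py
```

```text
cam in tool [ 0.073  0.001 -0.179] cam [ 0.684 -0.133  0.435] fwd [-0.226 -0.107 -0.968]
.53,.69,-.25,-.03,.110,.122 498 [ 0.6174 -0.1636] [0.0462 0.0115] 24.73 mean [ 0.6185 -0.1629  0.1157]
.53,.69,-.25,-.03,.084,.09 578 [ 0.6038 -0.1094] [0.0601 0.1249] 13.39 mean [ 0.592  -0.0564  0.086 ]
.53,.69,-.25,-.03,.005,.012 2627 [ 0.6092 -0.13  ] [0.0911 0.1792] 14.02 mean [ 0.6267 -0.1371  0.0084]
shift [ 0.01  0.01 -0.06] turn-first?  curyaw -65.0 q6 0.79 pos [ 0.617  -0.163   0.2541] t 35.55 F [-1.2 -0.1 -0. ] gap 0.504Traceback (most recent call last):
  File "m.py", line 12, in <module>
    print(n,lo,b.sum(),r,list(zip(e[h>0].round(3),h[h>0])) if n=='wrist' else '')
                                  ~^^^^^
IndexError: boolean index did not match indexed array along axis 0; size of axis is 46 but size of corresponding boolean axis is 45
```

View pics/w6.png

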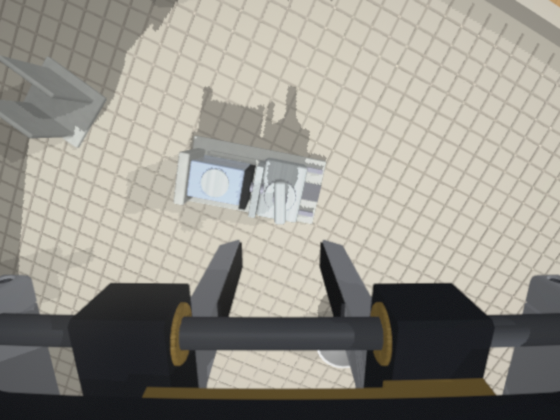

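```bash
sed -i 's/e\[h>0\]/e[:-1][h>0]/' m.py; python3 m.py
```

```text
wrist 0.074 2672 ((-0.0008395910263061523, 0.014090493321418762), (0.13367967307567596, 0.05970756709575653), 89.7025375366211) [(np.float64(-0.054), np.int64(18)), (np.float64(-0.05), np.int64(65)), (np.float64(-0.046), np.int64(82)), (np.float64(-0.042), np.int64(33)), (np.float64(-0.03), np.int64(26)), (np.float64(-0.026), np.int64(83)), (np.float64(-0.022), np.int64(70)), (np.float64(-0.018), np.int64(18)), (np.float64(-0.01), np.int64(80)), (np.float64(-0.006), np.int64(71)), (np.float64(-0.002), np.int64(3)), (np.float64(0.002), np.int64(74)), (np.float64(0.006), np.int64(56)), (np.float64(0.01), np.int64(107)), (np.float64(0.014), np.int64(127)), (np.float64(0.018), np.int64(122)), (np.float64(0.022), np.int64(127)), (np.float64(0.026), np.int64(130)), (np.float64(0.03), np.int64(125)), (np.float64(0.034), np.int64(130)), (np.float64(0.038), np.int64(123)), (np.float64(0.042), np.int64(132)), (np.float64(0.046), np.int64(123)), (np.float64(0.05), np.int64(122)), (np.float64(0.054), np.int64(120)), (np.float64(0.058), np.int64(131)), (np.float64(0.062), np.int64(122)), (np.floa
[... 2163 characters left out ...]
00354), (0.13573378324508667, 0.05823662132024765), 74.78668212890625) 
top 0.11 52 ((-0.008826631121337414, -0.03409333527088165), (0.028379306197166443, 0.01134178414940834), 9.011251449584961) 
scene 0.074 237 ((0.008404107764363289, 0.01681264489889145), (0.1379917711019516, 0.05775877460837364), 70.20178985595703) 
scene 0.0795 177 ((0.0067959558218717575, 0.01646057516336441), (0.1403679996728897, 0.05594019219279289), 72.33757781982422) 
scene 0.083 93 ((0.004145380109548569, 0.01497829332947731), (0.1377241313457489, 0.045724645256996155), 87.76134490966797) 
scene 0.11 83 ((-2.347119152545929e-05, -0.03593817353248596), (0.04503845050930977, 0.013778739608824253), 9.150415420532227)
```

```bash
python3 -c "
from h import *
print(finish_job())"
```

```text
the job is handed in; nothing more can be done
None
```

The tank is upright in the nest against the end stop, the knob is turned to about 1.38 rad and everything is let go. I estimate the pad presses with 3 to 4.5 N, which I could not measure directly once the clamp was tight. The job was handed in after about 36 s; the hand-in gave no verdict.

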